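# Refit the idler wheel and hold the linisher's tensioner back for a new belt

### The job

The belt is off this bench linisher and its idler wheel is standing loose on the bench. Slip the wheel over the spindle of the sprung tensioner arm so that it sits fully down on its shoulder and let go of it; then push the arm back towards the drive drum, past the last click of its ratchet and on to its back stop or close to it, and finish still holding it there with the gripper's fingers so that a new belt can be slipped on. Leave the other things on the bench where they are.

Things in the scene. Friction and masses are not known exactly. Their poses are not given: they have to be found in the camera images.
- idler_wheel: the loose idler wheel: a plain aluminium cylinder, 50 mm in diameter and 50 mm tall, about 0.23 kg, standing on its flat end on the bench, with a 17 mm hole right through along its axis and a dark bearing ring round each mouth of the hole. Taller than the steel bushing near it. Origin: centre of its underside; z is its axis, up
- spindle_seat (a point): centre of the shoulder (26 mm across, 75 mm above the bench) at the foot of the arm's upright spindle, where the wheel's underside comes to rest. The bare steel spindle is 14 mm in diameter, rises 60 mm from here, its last 8 mm taper to 6 mm; it stands 130 mm from the pivot and moves with the arm. The point's -x points along the arm from the pivot to the grip, z up
- spindle_top (a point): tip of the same spindle, 135 mm above the bench
- handle (a point): middle of the arm's grip: an upright black cylinder 24 mm in diameter, from 83 to 137 mm above the bench (this point 110 mm), at the arm's free end, 190 mm from the pivot, 60 mm beyond the spindle. It is fixed to the arm and can be pushed or pinched from above
- pivot (a point): on the upright axis about which the tensioner arm swings, 72 mm above the bench. The linisher is bolted down: this point is still. The arm is a flat steel bar, 24 mm wide, its top 72 mm above the bench, that runs from here over 195 mm to the grip. Nothing on the machine stands higher than 137 mm above the bench
- tension_arm: the tensioner arm: bar, spindle and grip in one rigid piece. Origin on the pivot axis, 12 mm above the bench; its -x axis points along the bar to the grip, z up
- tensioner (a joint): swing of the arm, rad: 0 at the front stop, where its spring keeps it; grows clockwise seen from above (the grip moves to the arm's +y side, towards the big drive drum) to 0.46 at the back stop. The spring resists with 6 N at the grip at 0, 11 N at 0.46. The ratchet clicks near 0.13, 0.23, 0.33 and then keeps the arm from coming forward of that; let go farther back, it returns to 0.33
- pawl (a joint): lift of the sprung pawl slider off the ratchet, m: 0 when dropped, about 0.004 on the crest of a tooth. It works by itself: leave it alone
- bushing: bystander: a turned steel bushing, 46 mm in diameter, 30 mm tall, with a 20 mm hole, standing on the bench. Origin: centre of its underside
- oil_tin: bystander: a small closed grey oil tin, 42 mm in diameter, 85 mm tall, standing on the bench. Origin: centre of its underside
- frame_part: bystander: a milled aluminium frame, 60 x 110 x 16 mm, lying flat on the linisher's base plate (12 mm thick) between the drive drum and the arm's grip. Origin: centre of its underside

How it is judged:
On the way, in this order (a step that is already met when the one before it is completed fails the run):
1. the idler wheel sits fully down on the spindle's shoulder and has been let go (horizontal distance between idler_wheel and spindle_seat below 0.004 m and z of idler_wheel in the frame of spindle_seat between -0.003 and 0.003 m and contact force between the fingers and idler_wheel below 0.3 N), for 0.2 s.
2. the tensioner arm is pushed back past the last tooth and the pawl has dropped behind it (value of joint tensioner above 0.4 rad and value of joint pawl below 0.0015 m), for 0.2 s.
At the end, for the whole second after the job is handed in: arm still at 0.40 rad or more (last click 0.33, back stop 0.46), pawl dropped, so the gripper and not the pawl holds it; fingers press on the arm or the wheel it carries with over 4 N; wheel on the spindle, underside within 3 mm of the shoulder, centred within 4 mm (all of step 2 and velocity of joint tensioner between -0.05 and 0.05 rad/s and (contact force between the fingers and tension_arm above 4 N or contact force between the fingers and idler_wheel above 4 N) and horizontal distance between idler_wheel and spindle_seat below 0.004 m and z of idler_wheel in the frame of spindle_seat between -0.003 and 0.003 m); the arm keeps its last pose, push and grip.
It fails at once if the bushing is pushed out of place or knocked over (distance of bushing from where it was at the start of the episode above 0.03 m).
It fails at once if the oil tin is pushed out of place or knocked over (distance of oil_tin from where it was at the start of the episode above 0.03 m).
It fails at once if the milled frame is pushed out of place (distance of frame_part from where it was at the start of the episode above 0.03 m).
It also fails if it takes over 48 s, if anything falls off the work surface, if the arm or the gripper's body presses on something with over 40 N, if the wrist force passes 120 N, or if a joint passes its speed limit or range.

### The arm

A 6-joint arm with a two-finger parallel gripper is mounted at the origin on the work surface. World frame = base frame: x ahead of the robot, y to its left, z up, the work surface at z = 0. Lengths are in m, angles in rad, forces in N, time in s.
With the tool pointing down it reaches from about 0.3 to 0.75 m from the base axis. Payload 8.5 kg.
Tool frame: the origin (TCP) lies midway between the tips of the shut fingers; the grasp point (between the pads) lies behind it (r.grip_point_offset is the z of the grasp point in the tool frame, in m); z points along the fingers, y is the line along which they close (so a half turn about z gives the same grasp; the last joint's range is limited). The gripper opens to 85 mm and grips with 20 to 120 N. Pads are 22 mm wide; open, the fingers measure 114 mm over their backs; the gripper's body (76 mm by 85 mm) begins 54 mm behind the grasp point. The pads swing forward as they close: fully open they stand 13 mm farther back than shut.
Start: joints at [-1.547, 0.381, 1.297, -0, 1.464, -0.215], TCP at [0.13, -0.534, 0.231] pointing down, gripper open.
Joint ranges: [-3.11, 3.11], [-0.89, 2.33], [0.22, 2.48], [-1.42, 4.56], [0.17, 2.85], [-2.88, 2.88]. Speed limits (rad/s): [2.39, 2.39, 3.14, 3.14, 3.14, 3.14].

### API

Orientations are given as a unit quaternion [x, y, z, w].
In Python, from rig import r, eyes gives the robot as it stands (r), with the cameras (eyes).
- The arm moves only by the tool tcp_steps, called after "Emit:" as name(argument=value, ...) on one line, values as JSON. Schema: {"type":"object","properties":{"steps":{"type":"array","items":{"type":"number"},"minItems":7,"maxItems":70},"squeeze":{"type":"number"},"only":{"type":"string"},"quiet":{"type":"boolean"},"lines":{"type":"string"}},"required":["steps"],"additionalProperties":false}. steps is one flat list of numbers that holds 1 to 10 rows one after another, with no inner brackets; each row has 7 numbers: the finger opening in m, then dx, dy, dz in m, then a rotation vector rx, ry, rz in rad; each row is the pose to reach, as a shift and turn from the pose commanded when the call began, along the tool's axes at that moment; what a row does not reach only later rows make up. A row lasts 1/12 s, in which the tool goes at most 0.0417 m and 0.125 rad, less where a joint would pass 70% of its speed; a pose out of reach is approached as far as the arm can. The fingers move at their own pace and stop on an object; squeeze is the grip in N (left out, the last holds). Time passes only in rows, so rows that do not move let the fingers close. The tool returns the time, the measured TCP pose, the force, the opening and the grip force at its end. only (a regular expression) keeps the lines of the reply that match it, lines (a string "A,B") keeps lines A to B, and quiet returns only ok. Input that does not fit is refused with a message, and nothing moves.
- r.state(): the state, without advancing time (a new reading comes with each control period).
- eyes.get_image(name): name is "side" or "top" or "wrist"; returns the picture (480x640x3 uint8, blue, green, red); there is no depth.
- eyes.calibration(name): a dict with "K" (3x3 intrinsics, pixels), "T" (4x4, takes a point from camera to world coordinates). Camera axes: x right, y down, z forward; pixel columns grow to the right and rows downward; lengths in m; the calibration is good to about 2 mm. A picture is of the moment at which its call begins: read the wrist's pose just before it. calibration takes no time and is no camera call; for the wrist camera it gives the pose at the moment of the call.
- r.finish_job(): hands the job in; it is judged then, once.
The state is a dict: "time": time; "joints": joint angles; "qd": joint speeds; "effort": joint torques, N m; "tool_pos": TCP position; "tcp_rot": TCP orientation; "ft_force": force on the tool from outside, world axes, zero at the start; "moment": the same for the moment, N m; "opening": finger opening in m; "gripper_force": force on a finger pad.
Only numpy, scipy, OpenCV 4.12 (cv2) and the standard library are available. Lean on these libraries where they do the work, as an engineer would, in place of code of your own. Each camera call takes 0.05 s, during which the arm holds its last target. There are 200 camera calls.

## Working session

There is one attempt and no reset: what is moved stays moved. The work goes in short steps, Python scripts to look and compute and a tool call to move; the robot and the scene stay as the last step left them, time stands still between calls to the robot, and variables do not carry over. Pictures are saved under pics/ and viewed, at most 10 in all, crops included, and the job is handed in when it is done.

```bash
ls; mkdir -p pics
```

Run:
```python
from rig import r, eyes
import cv2,numpy as np
for n in("top","side"):
    cv2.imwrite(f"pics/{n}1.png",eyes.get_image(n)); c=eyes.calibration(n); print(n,np.round(c["K"],1).tolist(),np.round(c["T"],4).tolist())
s=r.state(); print(s["time"],s["tool_pos"],s["tcp_rot"],s["ft_force"],s["opening"],r.grip_point_offset)
```

```text
pics
rig.py
top [[543.2, 0.0, 322.0], [0.0, 543.2, 240.4], [0.0, 0.0, 1.0]] [[-0.0165, -0.996, 0.0881, 0.4939], [-0.9999, 0.0168, 0.003, -0.1157], [-0.0045, -0.0881, -0.9961, 0.9943], [0.0, 0.0, 0.0, 1.0]]
side [[440.3, 0.0, 316.5], [0.0, 440.3, 240.7], [0.0, 0.0, 1.0]] [[0.9497, -0.1936, 0.2462, 0.3732], [-0.3127, -0.5412, 0.7806, -0.7282], [-0.0178, -0.8183, -0.5745, 0.5731], [0.0, 0.0, 0.0, 1.0]]
0.1 [ 0.13007591 -0.53413902  0.23076076] [ 9.92879920e-01  1.19117662e-01  4.01084635e-05 -6.67785871e-04] [ 0.55226686 -0.28541282  0.829317  ] 0.08531875903669373 -0.0187
```

View pics/top1.png

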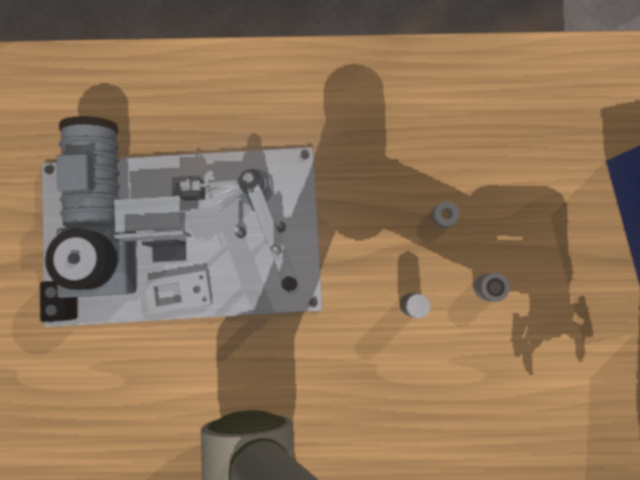

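View pics/side1.png

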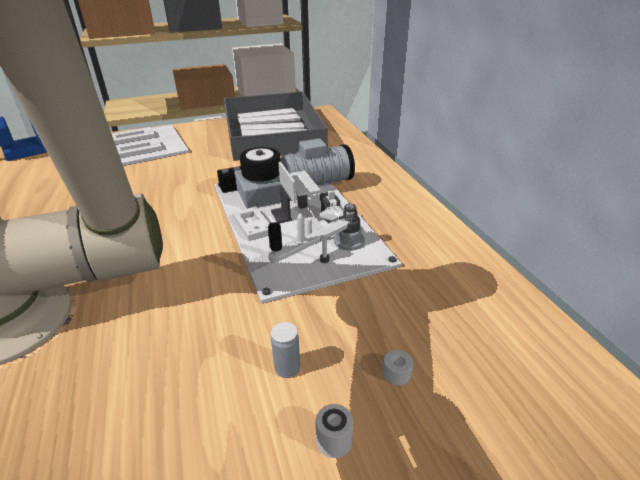

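The top view shows the wheel near (494,287), bushing (446,214), tin (417,306), pivot (252,180), spindle about (277,249) and grip (289,283). The side view shows the wheel at (335,420), the grip at (275,236) and the spindle between them and the pivot (350,215). I'll enlarge these.

Run:
```python
import cv2,numpy as np
t=cv2.imread("pics/top1.png");s=cv2.imread("pics/side1.png")
def c(im,x,y,w,h):
    return cv2.resize(im[y:y+h,x:x+w],(400,300),interpolation=cv2.INTER_CUBIC)
a=np.vstack([np.hstack([c(t,230,220,80,60+20) if 0 else c(t,230,225,80,60),c(t,455,257,80,60)]),np.hstack([c(s,260,190,120,90),c(s,285,390,100,75)])])
cv2.imwrite("pics/crop1.png",a)
```

```text
(no output)
```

View pics/crop1.png

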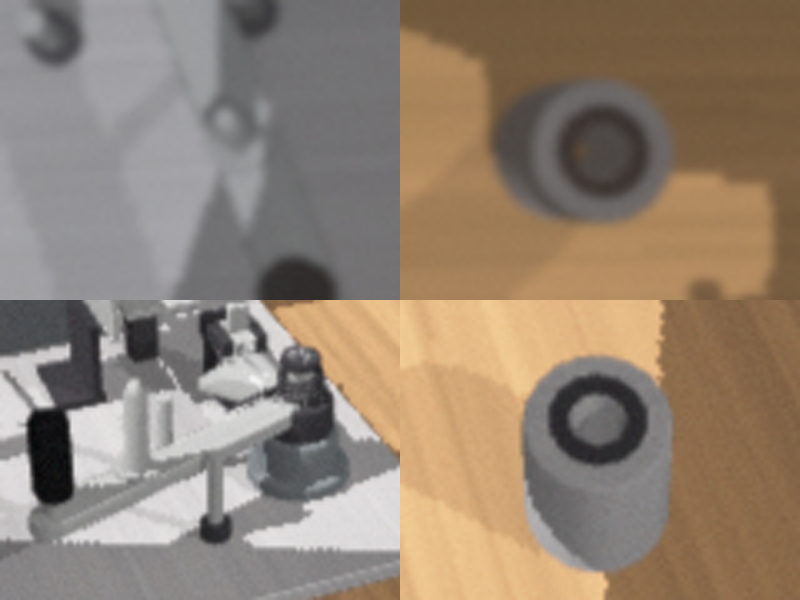

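Crop readings: spindle tip at top (275.7,248.6) and side (300.5,215); grip top at top (289.5,284) and side (274.5,224.5); wheel top-face centre at top (495.6,287) and side (334.2,420).

Create h.py:
```python
from rig import r, eyes
import cv2,numpy as np
from scipy.spatial.transform import Rotation as R
def plane(n,uv,z,c=None):
    c=c or eyes.calibration(n);K,T=np.array(c["K"]),np.array(c["T"])
    d=T[:3,:3]@np.linalg.solve(K,[*uv,1]);o=T[:3,3];return o+d*(z-o[2])/d[2]
def proj(n,p,c=None):
    c=c or eyes.calibration(n);K,T=np.array(c["K"]),np.array(c["T"])
    q=K@(T[:3,:3].T@(np.array(p)-T[:3,3]));return q[:2]/q[2]
def tool(p):  # world point in tool frame
    s=r.state();return R.from_quat(s["tcp_rot"]).inv().apply(np.array(p)-s["tool_pos"])
```

Run:
```python
from h import *
np.set_printoptions(precision=4,suppress=True)
for nm,t,s,z in [("tip",(275.7,248.6),(300.5,215),.135),("grip",(289.5,284),(274.5,224.5),.137),("wheel",(495.6,287),(334.2,420),.05),("pivot",(252,180),(350,207),.1),("bush",(446,213.5),(398.5,360),.03),("tin",(418,306),(285,333),.085)]:
    print(nm,plane("top",t,z),plane("side",s,z))
```

```text
tip [ 0.5581 -0.0395  0.135 ] [ 0.5589 -0.0424  0.135 ]
grip [ 0.5017 -0.0609  0.137 ] [ 0.504  -0.0609  0.137 ]
wheel [ 0.4914 -0.4118  0.05  ] [ 0.4916 -0.4128  0.05  ]
pivot [0.6762 0.0022 0.1   ] [0.6804 0.0076 0.1   ]
bush [ 0.6237 -0.3353  0.03  ] [ 0.625  -0.3371  0.03  ]
tin [ 0.4622 -0.2707  0.085 ] [ 0.4635 -0.2763  0.085 ]
```

Both views agree to 2–5 mm, and the heights, the 60 mm spindle-to-grip distance and the 130 mm pivot distance all fit. First I go above the wheel, with the gripper turned so it closes across the arm (the placing orientation).

```bash
python3 -c "
from h import *
print(tool([.4915,-.4123,.125]).round(4))"
```

Emit:
tcp_steps(steps=[0.085, 0.04, -0.003, 0.011, 0, 0, -0.012, 0.085, 0.08, -0.007, 0.022, 0, 0, -0.024, 0.085, 0.12, -0.01, 0.033, 0, 0, -0.036, 0.085, 0.16, -0.014, 0.044, 0, 0, -0.048, 0.085, 0.2, -0.017, 0.055, 0, 0, -0.06, 0.085, 0.24, -0.021, 0.066, 0, 0, -0.072, 0.085, 0.28, -0.024, 0.077, 0, 0, -0.084, 0.085, 0.32, -0.028, 0.088, 0, 0, -0.096, 0.085, 0.36, -0.031, 0.1, 0, 0, -0.108, 0.085, 0.38, -0.0328, 0.1059, 0, 0, -0.119], squeeze=40)

```text
time: 0.93
tool_pos: [0.4947, -0.41, 0.1233]
tcp_rot: [0.984, 0.18, -0.0, -0.001]
ft_force: [-0.2, -0.1, -0.2]
opening: 0.085
gripper_force: 0.0
```

Emit:
tcp_steps(steps=[0.085, 0, 0, 0, 0, 0, 0, 0.085, 0, 0, 0, 0, 0, 0, 0.085, 0, 0, 0, 0, 0, 0])

```text
time: 1.18
tool_pos: [0.4909, -0.4129, 0.1254]
tcp_rot: [0.984, 0.178, -0.0, -0.0]
ft_force: [0.4, -0.4, -0.2]
opening: 0.0852
gripper_force: 0.0
```

Run:
```python
from h import *
c=eyes.calibration("wrist");im=eyes.get_image("wrist");cv2.imwrite("pics/w1.png",im)
print(r.state()["tool_pos"],r.state()["qd"].round(3) if hasattr(r.state()["qd"],"round") else r.state()["qd"]); print(proj("wrist",[.4915,-.4123,.05],c),tool([.4915,-.4123,.0143]))
```

```text
[ 0.49066781 -0.4132589   0.12573261] [-0.01  -0.009 -0.001  0.    -0.002  0.002]
[320.18094751 254.74504979] [ 0.0011313  -0.00063733  0.11143228]
```

View pics/w1.png

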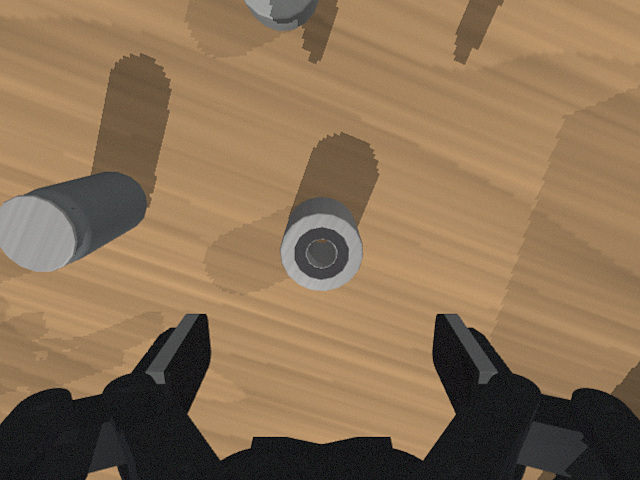

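The wrist view shows the wheel's hole centred at (321.5,252), against a prediction of (320.2,254.7). That is a 1–2 mm agreement. The path is clear, with the tin well to the left.

Run:
```python
from h import *
p=plane("wrist",(321.5,252),.05);print(p,tool([p[0],p[1],.0143]))
```

```text
[ 0.49304268 -0.41282244  0.05      ] [0.00239455 0.00039078 0.11143236]
```

Emit:
tcp_steps(steps=[0.085, 0.001, 0, 0.03, 0, 0, 0, 0.085, 0.0015, 0, 0.06, 0, 0, 0, 0.085, 0.0015, 0, 0.09, 0, 0, 0, 0.085, 0.0015, 0, 0.11, 0, 0, 0, 0.085, 0.0015, 0, 0.11, 0, 0, 0, 0.04, 0.0015, 0, 0.11, 0, 0, 0, 0.04, 0.0015, 0, 0.11, 0, 0, 0, 0.04, 0.0015, 0, 0.11, 0, 0, 0, 0.04, 0.0015, 0, 0.11, 0, 0, 0, 0.04, 0.0015, 0, 0.11, 0, 0, 0], squeeze=60)

```text
time: 2.07
tool_pos: [0.4933, -0.413, 0.018]
tcp_rot: [0.984, 0.178, 0.001, 0.002]
ft_force: [-1.9, -0.7, 6.9]
opening: 0.0486
gripper_force: 61.9
```

Emit:
tcp_steps(steps=[0.04, 0, 0, 0, 0, 0, 0, 0.04, 0, 0, 0, 0, 0, 0, 0.04, 0, 0, 0, 0, 0, 0, 0.04, 0, 0, 0, 0, 0, 0])

```text
time: 2.4
tool_pos: [0.4933, -0.413, 0.018]
tcp_rot: [0.984, 0.178, 0.001, 0.002]
ft_force: [-2.7, 0.1, 7.1]
opening: 0.048
gripper_force: 61.9
```

Emit:
tcp_steps(steps=[0.04, 0, 0, -0.02, 0, 0, 0, 0.04, 0, 0, -0.06, 0, 0, 0, 0.04, 0, 0, -0.1, 0, 0, 0, 0.04, 0, 0, -0.14, 0, 0, 0, 0.04, 0, 0, -0.18, 0, 0, 0, 0.04, 0, 0, -0.18, 0, 0, 0])

```text
time: 2.9
tool_pos: [0.4946, -0.414, 0.2057]
tcp_rot: [0.984, 0.178, 0.004, 0.007]
ft_force: [0.4, -0.3, -2.0]
opening: 0.0485
gripper_force: 63.2
```

```bash
python3 -c "
from h import *
print(tool([.488,-.0665,.197]).round(4))"
```

```text
[ 0.1155 -0.3279  0.0042]
```

Emit:
tcp_steps(steps=[0.04, 0.012, -0.036, 0, 0, 0, 0, 0.04, 0.024, -0.072, 0, 0, 0, 0, 0.04, 0.038, -0.11, 0, 0, 0, 0, 0.04, 0.052, -0.147, 0, 0, 0, 0, 0.04, 0.065, -0.185, 0, 0, 0, 0, 0.04, 0.078, -0.222, 0, 0, 0, 0, 0.04, 0.092, -0.26, 0, 0, 0, 0, 0.04, 0.104, -0.297, 0, 0, 0, 0, 0.04, 0.1155, -0.328, 0, 0, 0, 0, 0.04, 0.1155, -0.328, 0, 0, 0, 0])

```text
time: 3.73
tool_pos: [0.4853, -0.0593, 0.1964]
tcp_rot: [0.984, 0.18, 0.001, -0.001]
ft_force: [0.2, 0.7, -1.8]
opening: 0.0484
gripper_force: 63.5
```

Emit:
tcp_steps(steps=[0.04, 0, 0, 0, 0, 0, 0, 0.04, 0, 0, 0, 0, 0, 0, 0.04, 0, 0, 0, 0, 0, 0])

```text
time: 3.98
tool_pos: [0.4864, -0.0654, 0.1957]
tcp_rot: [0.984, 0.177, 0.0, 0.0]
ft_force: [0.1, -1.3, -2.6]
opening: 0.0482
gripper_force: 63.5
```

Run:
```python
from h import *
c=eyes.calibration("wrist");im=eyes.get_image("wrist");cv2.imwrite("pics/w2.png",im)
s=r.state();print(R.from_quat(s["tcp_rot"]).as_matrix().round(4))
print(proj("wrist",[.5585,-.041,.135],c))
```

```text
[[ 9.372e-01  3.487e-01  4.000e-04]
 [ 3.487e-01 -9.372e-01 -3.000e-04]
 [ 2.000e-04  4.000e-04 -1.000e+00]]
[325.49150577 122.19211931]
```

View pics/w2.png

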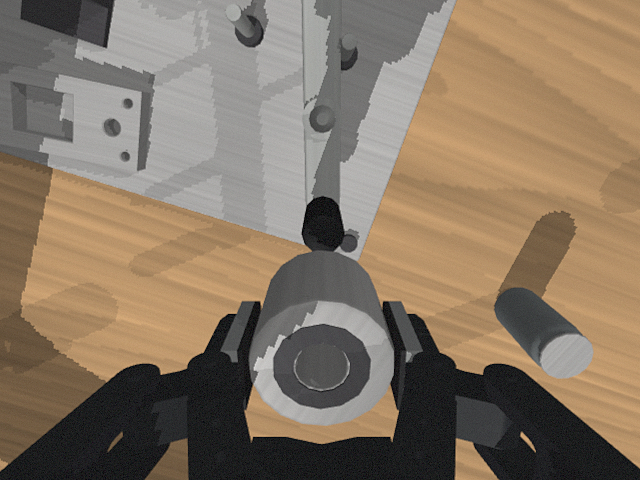

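The bar runs vertically in the picture, so the yaw is right. The wheel is held squarely with its hole at about (321,367), and the spindle tip is at about (321,119). I'll enlarge both.

Run:
```python
import cv2,numpy as np
s=cv2.imread("pics/w2.png")
a=cv2.resize(s[89:149,281:361],(400,300),interpolation=cv2.INTER_CUBIC)
b=cv2.resize(s[307:427,241:401],(400,300),interpolation=cv2.INTER_CUBIC)
cv2.imwrite("pics/crop2.png",np.hstack([a,b]))
```

```text
(no output)
```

View pics/crop2.png

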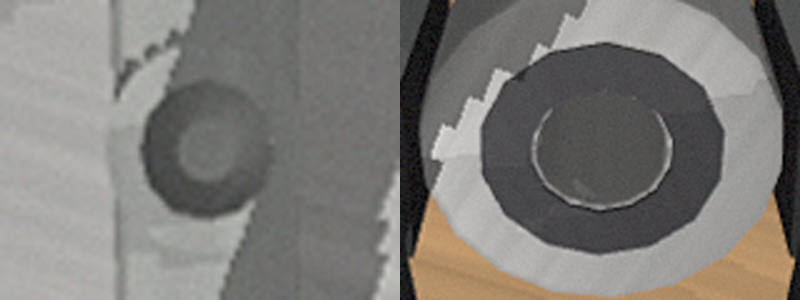

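In the crop, the flat tip is at (322.4,119.4) and the wheel's upper hole mouth is centred at (321.8,366.5).

Run:
```python
from h import *
np.set_printoptions(precision=4,suppress=True)
s=r.state();z=s["tool_pos"][2]
t=plane("wrist",(322.4,119.4),.135);print("tip",t,tool(t))
for h in(.028,.032,.036):
    w=plane("wrist",(321.8,366.5),z+h);print(h,w,tool(w),"d",tool(t)-tool(w))
```

```text
tip [ 0.5592 -0.0392  0.135 ] [0.0774 0.0007 0.0606]
0.028 [ 0.4838 -0.0668  0.2236] [-0.0028  0.0004 -0.028 ] d [0.0802 0.0004 0.0886]
0.032 [ 0.4865 -0.0658  0.2276] [ 0.      0.0004 -0.032 ] d [0.0774 0.0004 0.0926]
0.036 [ 0.4892 -0.0648  0.2316] [ 0.0029  0.0003 -0.036 ] d [0.0745 0.0004 0.0966]
```

Emit:
tcp_steps(steps=[0.04, 0.026, 0, 0, 0, 0, 0, 0.04, 0.052, 0, 0, 0, 0, 0, 0.04, 0.077, 0.0005, 0, 0, 0, 0, 0.04, 0.077, 0.0005, 0.012, 0, 0, 0, 0.04, 0.077, 0.0005, 0.025, 0, 0, 0, 0.04, 0.077, 0.0005, 0.035, 0, 0, 0, 0.04, 0.077, 0.0005, 0.035, 0, 0, 0, 0.04, 0.077, 0.0005, 0.035, 0, 0, 0])

```text
time: 4.7
tool_pos: [0.5584, -0.0386, 0.1602]
tcp_rot: [0.984, 0.177, -0.0, -0.0]
ft_force: [0.2, 0.4, -3.1]
opening: 0.0485
gripper_force: 63.5
```

Run:
```python
from h import *
s=r.state();print(s["tool_pos"],tool([.5591,-.0394,.135]))
cv2.imwrite("pics/s2.png",eyes.get_image("side")[110:290,200:440])
im=cv2.imread("pics/s2.png");cv2.imwrite("pics/s2.png",cv2.resize(im,(800,600),interpolation=cv2.INTER_CUBIC))
print(proj("side",[.5591,-.0394,.135]))
```

```text
[ 0.55841237 -0.03857493  0.16023256] [0.00037528 0.00102719 0.02523172]
[300.14900124 214.20460277]
```

View pics/s2.png

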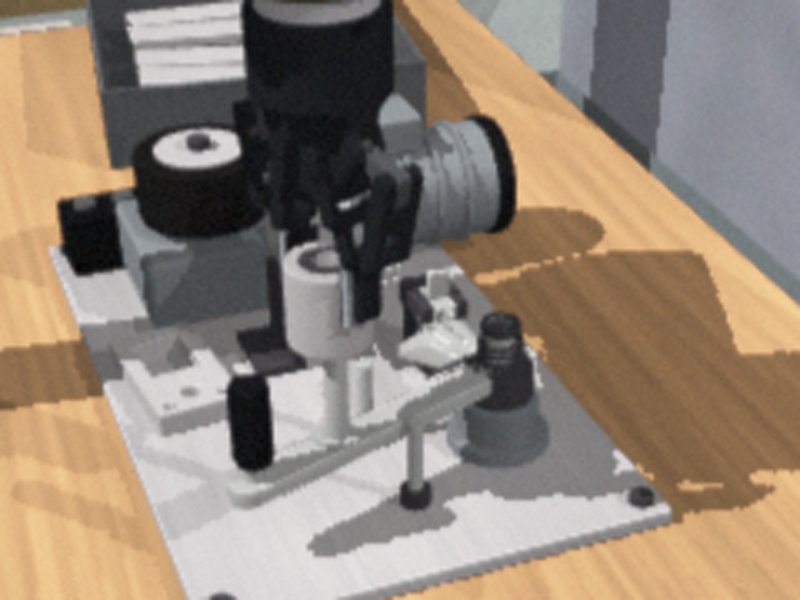

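The side crop shows the wheel (axis at x≈333) directly above the spindle (x≈335). I'll lower it in stages and watch the force.

Emit:
tcp_steps(steps=[0.04, 0.0003, 0.0005, 0.008, 0, 0, 0, 0.04, 0.0003, 0.0005, 0.016, 0, 0, 0, 0.04, 0.0003, 0.0005, 0.024, 0, 0, 0, 0.04, 0.0003, 0.0005, 0.032, 0, 0, 0, 0.04, 0.0003, 0.0005, 0.032, 0, 0, 0])

```text
time: 5.17
tool_pos: [0.5586, -0.0382, 0.1266]
tcp_rot: [0.984, 0.178, -0.001, -0.0]
ft_force: [0.3, 0.8, -3.2]
opening: 0.0485
gripper_force: 63.5
```

Emit:
tcp_steps(steps=[0.04, 0, 0, 0.01, 0, 0, 0, 0.04, 0, 0, 0.02, 0, 0, 0, 0.04, 0, 0, 0.028, 0, 0, 0, 0.04, 0, 0, 0.031, 0, 0, 0, 0.04, 0, 0, 0.033, 0, 0, 0, 0.04, 0, 0, 0.033, 0, 0, 0])

```text
time: 5.67
tool_pos: [0.5588, -0.0382, 0.095]
tcp_rot: [0.984, 0.178, -0.0, -0.0]
ft_force: [0.6, 0.6, -3.0]
opening: 0.0483
gripper_force: 63.6
```

Emit:
tcp_steps(steps=[0.04, 0, 0, 0.002, 0, 0, 0, 0.04, 0, 0, 0.002, 0, 0, 0, 0.085, 0, 0, 0.002, 0, 0, 0, 0.085, 0, 0, 0.002, 0, 0, 0, 0.085, 0, 0, 0.002, 0, 0, 0, 0.085, 0, 0, 0.002, 0, 0, 0, 0.085, 0, 0, 0.002, 0, 0, 0, 0.085, 0, 0, 0.002, 0, 0, 0, 0.085, 0, 0, 0.002, 0, 0, 0])

```text
time: 6.42
tool_pos: [0.5591, -0.0383, 0.0935]
tcp_rot: [0.984, 0.178, 0.0, 0.0]
ft_force: [-0.3, -0.9, 0.4]
opening: 0.0848
gripper_force: 0.0
```

Emit:
tcp_steps(steps=[0.085, 0, 0, -0.02, 0, 0, 0, 0.085, 0, 0, -0.055, 0, 0, 0, 0.085, 0, 0, -0.085, 0, 0, 0, 0.085, -0.03, 0, -0.085, 0, 0, 0, 0.085, -0.06, 0, -0.085, 0, 0, 0, 0.085, -0.06, 0, -0.085, 0, 0, 0, 0.085, -0.06, 0, -0.085, 0, 0, 0])

```text
time: 7.0
tool_pos: [0.5022, -0.0596, 0.1789]
tcp_rot: [0.984, 0.177, 0.0, 0.0]
ft_force: [0.1, -0.3, 0.6]
opening: 0.0853
gripper_force: 0.0
```

Run:
```python
from h import *
print(proj("wrist",[.5591,-.0394,.125]),proj("side",[.5591,-.0394,.125]),tool([.503,-.061,.11]))
a=eyes.get_image("wrist")[0:400,100:540];b=eyes.get_image("side")[150:290,220:380]
cv2.imwrite("pics/chk.png",np.hstack([cv2.resize(a,(400,364)),cv2.resize(b,(400,364),interpolation=cv2.INTER_CUBIC)]))
```

```text
[322.78516914 155.70402859] [300.35425379 218.67056247] [0.00022115 0.00159492 0.06889153]
```

View pics/chk.png

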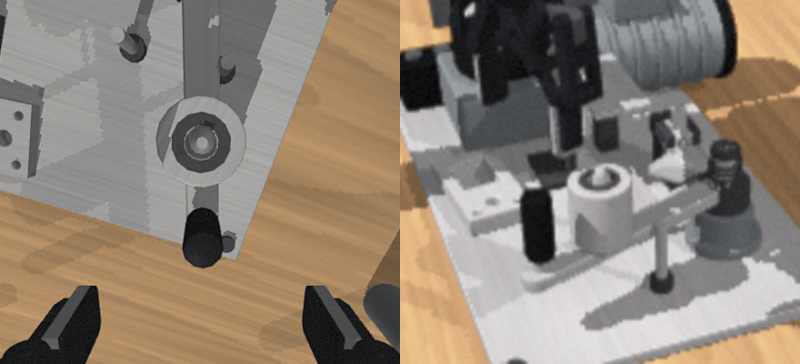

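The check shows the spindle tip showing through the hole. The wheel centre in the wrist image is at about (321,155), against a predicted (322.8,155.7) for a fully seated wheel. The grip is centred at column 322 between the fingers, so I'll pinch it.

Emit:
tcp_steps(steps=[0.085, 0, 0.0005, 0.03, 0, 0, 0, 0.085, 0, 0.0005, 0.06, 0, 0, 0, 0.085, 0, 0.0005, 0.078, 0, 0, 0, 0.085, 0, 0.0005, 0.078, 0, 0, 0, 0.015, 0, 0.0005, 0.078, 0, 0, 0, 0.015, 0, 0.0005, 0.078, 0, 0, 0, 0.015, 0, 0.0005, 0.078, 0, 0, 0, 0.015, 0, 0.0005, 0.078, 0, 0, 0, 0.015, 0, 0.0005, 0.078, 0, 0, 0, 0.015, 0, 0.0005, 0.078, 0, 0, 0], squeeze=50)

```text
time: 7.93
tool_pos: [0.5034, -0.0599, 0.1014]
tcp_rot: [0.984, 0.178, 0.001, 0.001]
ft_force: [-1.4, -0.4, 6.4]
opening: 0.0227
gripper_force: 48.7
```

Emit:
tcp_steps(steps=[0.015, 0, 0, 0, 0, 0, 0, 0.015, 0, 0, 0, 0, 0, 0, 0.015, 0, 0, 0, 0, 0, 0])

```text
time: 8.18
tool_pos: [0.5034, -0.0599, 0.1013]
tcp_rot: [0.984, 0.178, 0.001, 0.0]
ft_force: [-1.3, 0.1, 5.8]
opening: 0.0229
gripper_force: 48.7
```

Gripped at 23 mm, which fits the 24 mm grip. Now I swing it along the arc, first half first.

Emit:
tcp_steps(steps=[0.015, 0.0002, -0.0076, 0, 0, 0, 0.04, 0.015, 0.0006, -0.0152, 0, 0, 0, 0.08, 0.015, 0.0014, -0.0227, 0, 0, 0, 0.12, 0.015, 0.0024, -0.0303, 0, 0, 0, 0.16, 0.015, 0.0038, -0.0377, 0, 0, 0, 0.2, 0.015, 0.0038, -0.0377, 0, 0, 0, 0.2])

```text
time: 8.68
tool_pos: [0.4936, -0.0237, 0.1014]
tcp_rot: [0.997, 0.078, 0.001, 0.001]
ft_force: [-2.3, -10.1, 5.8]
opening: 0.0229
gripper_force: 49.1
```

Emit:
tcp_steps(steps=[0.015, 0.0002, -0.0095, 0, 0, 0, 0.05, 0.015, 0.001, -0.019, 0, 0, 0, 0.1, 0.015, 0.0021, -0.0284, 0, 0, 0, 0.15, 0.015, 0.0038, -0.0377, 0, 0, 0, 0.2, 0.015, 0.0057, -0.0461, 0, 0, 0, 0.245, 0.015, 0.0057, -0.0461, 0, 0, 0, 0.245, 0.015, 0.0057, -0.0461, 0, 0, 0, 0.245, 0.015, 0.0057, -0.0461, 0, 0, 0, 0.245, 0.015, 0.0057, -0.0461, 0, 0, 0, 0.245])

```text
time: 9.43
tool_pos: [0.4915, 0.022, 0.1013]
tcp_rot: [0.999, -0.043, 0.0, 0.001]
ft_force: [-5.1, -9.5, 9.1]
opening: 0.0229
gripper_force: 49.4
```

Run:
```python
from h import *
s=r.state();p=s["tool_pos"]
P=np.array([.5591,-.0394])+.13*np.array([.9372,.3487]);a=lambda q:np.arctan2(*(P-q)[::-1])
print(p,s["ft_force"],"theta",a(np.array([.5034,-.0599]))-a(p[:2]),np.linalg.norm(P-p[:2]))
a=eyes.get_image("wrist")[0:400,100:540];b=eyes.get_image("side")[150:290,220:380]
cv2.imwrite("pics/end.png",np.hstack([cv2.resize(a,(400,364)),cv2.resize(b,(400,364),interpolation=cv2.INTER_CUBIC)]))
```

```text
[0.49151374 0.02197041 0.10133657] [-5.09940692 -9.4969459   9.1230471 ] theta 0.43956053223922614 0.19010011867497015
```

View pics/end.png

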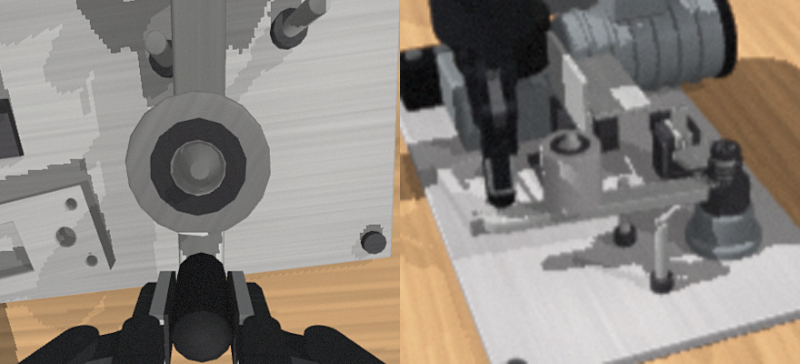

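The last view shows the wheel still seated with the grip pinched, the bar almost at its back-stop post (θ≈0.44), and the frame part untouched. I'll hold briefly, then hand in.

Emit:
tcp_steps(steps=[0.015, 0, -0.0005, 0, 0, 0, 0, 0.015, 0, -0.0005, 0, 0, 0, 0, 0.015, 0, -0.0005, 0, 0, 0, 0, 0.015, 0, -0.0005, 0, 0, 0, 0, 0.015, 0, -0.0005, 0, 0, 0, 0])

```text
time: 9.95
tool_pos: [0.4916, 0.0224, 0.1013]
tcp_rot: [0.999, -0.043, 0.0, 0.002]
ft_force: [-6.9, -9.9, 9.0]
opening: 0.0227
gripper_force: 49.4
```

```bash
python3 -c "
from rig import r, eyes
print(r.finish_job())"
```

```text
the job is handed in; nothing more can be done
None
```

I handed the job in at about 10 s: the wheel looked fully seated on the spindle and released, and the arm was pinched by its grip at about 0.44 rad, estimated from the tool position (back stop 0.46); the hand-in printed no verdict.

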